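Seat a ring mandrel in its drying stand

TASK

The stepped ring mandrel, with a brittle dry clay ring on it, is lying on its low V-rest. Pick it up without touching the ring, lower it into the two open slots of the mandrel stand with its knob end in the wide, blue-marked slot, and press it down between the sprung jaws until both ends have bottomed on the stops and it lies level. Feel for the stops, whose height varies: put no more than about 15 N on them, then let go, and leave the other things on the table where they are.

Things in the scene. Friction and masses are not known exactly. Their poses are not given: they have to be found in the camera images.
- mandrel: Loose wooden ring mandrel, 0.16 kg, 224 mm long. Origin on its axis, midway between the journals; its y axis points to the thick (knob) end; it may be rolled about y. Wood from y -60 to +60 mm in 24 mm steps of diameter 17, 19, 21, 23, 25 mm, thin to thick; grip the centre step (21 mm, y -12 to +12). On the rest its axis is level, 45 mm above the table, knob end roughly to world +y.
- thick_end (a point): On the mandrel's axis, middle of the thick journal (mandrel y = +75 mm). This steel journal is 16 mm in diameter, y 60 to 96 mm; then comes a dark wooden knob 27 mm in diameter, to y 118 mm.
- thin_end (a point): On the mandrel's axis, middle of the thin journal (mandrel y = -75 mm). This steel journal is 10 mm in diameter, y -60 to -100 mm; then a brass cap 15 mm in diameter, to y -106 mm.
- ring: Dry off-white clay ring fixed on the mandrel, 25 mm outer diameter, 6 mm wide, at mandrel y -21 to -27 mm (on the 19 mm step); brittle. Its origin and axes coincide with the mandrel's.
- rest: Low fixed wooden V-rest holding the mandrel at the start: base 74 x 130 x 12 mm, two V-blocks 12 mm thick at y = +48 and -48 mm, V tips up to about 50 mm high. Origin at the centre of the underside; its y axis runs along the lying mandrel.
- stand: Fixed plywood stand: base 78 x 215 x 18 mm; two uprights, 64 mm wide in x, 18 mm thick, 120 mm high, at y = +75 and -75 mm, each with an open-topped slot between two black rubber jaws, sprung in x, from z 60 to 116 mm, flared over the top 15 mm; each gives 3 mm. Origin at the centre of the underside, z up, y from the narrow slot (yellow mark) to the wide slot (blue mark).
- slot_thick (a point): Middle of the mouth of the wide slot (blue mark), at the top of the upright, 120 mm above the table. Jaws 13 mm apart at rest; sliding the thick journal down between them takes about 5.5 N (25 percent more or less), all the way down (a little more at the flare), so the mandrel's weight does not seat it.
- slot_thin (a point): Middle of the mouth of the narrow slot (yellow mark), at the top of the upright, 120 mm above the table. Jaws 7 mm apart at rest; sliding the thin journal down between them takes about 3.5 N (25 percent more or less).
- height_screw: Knurled brass wheel, 30 mm in diameter, on the stand's base; it carries a crossbar with two red rubber-capped stop pins, one in each slot (they give 1 mm at about 7 N each). With both journals on the pins the mandrel is level, its axis 70 to 90 mm above the table: the setting differs each time and is not measured. Origin: fixed, 18 mm above the table; it does not tell the setting.
- beaker: Steel beaker, 60 mm diameter, 60 mm high; bystander. Origin at its underside.
- small_beaker: Steel beaker, 52 mm diameter, 48 mm high; bystander. Origin at its underside.
- slip_jar: Closed small off-white jar with a white cap, 44 mm diameter, 42 mm high; bystander. Origin at its underside.
- brush: Fine round artist's brush with a dark handle, 170 mm long, 10 mm thick, lying flat; bystander. Origin at its underside.
- sanding_pad: Grey sanding pad 70 x 45 x 12 mm; bystander. Origin at its underside.
- brass_brush: Small brass-bristle brush, 130 mm long, 22 mm high; bystander. Origin at its underside.
- rubber_block: Black rubber block 50 x 50 x 20 mm; bystander. Origin at its underside.
Things that resemble listed ones, but are neither listed nor needed, are in the scene too. There is more than one size of the rest; the one meant has the size given above.

How it is judged:
By the outcome, as a careful person would: the job done as asked, in the order asked, and still so for the second after the job is handed in, with the robot touching nothing.
It also fails if it takes over 72 s, if anything falls off the work surface, if the arm or the gripper's body presses on something with over 40 N, if the wrist force passes 120 N, or if a joint passes its speed limit or range.

ROBOT

A 6-joint arm with a two-finger parallel gripper is mounted at the origin on the work surface. World frame = base frame: x ahead of the robot, y to its left, z up, the work surface at z = 0. Lengths are in m, angles in rad, forces in N, time in s.
With the tool pointing down it reaches from about 0.3 to 0.775 m from the base axis. Payload 14.6 kg.
Tool frame: the origin (TCP) lies between the finger pads; the fingertips stand 11 mm ahead of it and the grasp point (between the pads) lies 8 mm behind it (ctrl.nose_length is the distance from the TCP to the fingertips, in m); z points along the fingers, x is the direction in which the jaws open and shut, and the axes are right-handed (so a half turn about z gives the same grasp; the last joint's range is limited). The gripper opens to 94 mm and grips with 3 to 60 N. Pads are 16 mm wide; open, the fingers measure 119 mm over their backs; the gripper's body (75 mm by 177 mm) begins 78 mm behind the grasp point.
Start: joints at [-1.382, 0.3, 1.521, -0, 1.321, -0.067], TCP at [0.139, -0.532, 0.216] pointing down, gripper open.
Joint ranges: [-3.03, 3.03], [-0.79, 2.21], [0.23, 2.52], [-1.04, 4.18], [0, 3.07], [-2.55, 2.55]. Speed limits (rad/s): [2.22, 2.22, 2.57, 3.14, 3.14, 3.14].

INTERFACE

Orientations are given as [roll, pitch, yaw] about the fixed x, y, z axes, in that order (R = Rz(yaw) Ry(pitch) Rx(roll)).
In Python, from station import ctrl gives the robot as it stands.
- The arm moves only by the tool jog_arm, never from a script. Its argument "increments" is a list of rows, each an object with "delta_pos": the shift along the world's x, y, z in units of 0.25 m (1.0 is 0.25 m), a list of three; "dr": the turn, a rotation vector about the world's x, y, z in units of 0.5 rad (1.0 is 0.5 rad), a list of three. A call has 1 to 20 rows; each row is the pose to reach, as a shift and turn from the pose commanded when the call began; what a row does not reach only later rows make up. A row lasts 1/10 s, in which the tool goes at most 50 mm and 8.59 degrees, less where a joint would pass 70% of its speed; a pose out of reach is approached as far as the arm can. A call with a number of a shift or a turn outside -1 to 1 is refused whole. A call with a gripper value outside its range is refused whole. "fingers" is the gripper's target within -1 to 1 (shut at 1, half-way at 0, fully open at -1), set as the call begins (left out, the last holds). The fingers move at their own pace and stop on an object; "squeeze" is the grip in N (left out, the last holds). Time passes only in rows, so rows that repeat a pose let the fingers close. It gives the time, the measured TCP pose, the force and the opening at its end, in the units of the state.
- ctrl.get_obs(): the state, without advancing time (a new reading comes with each control period).
- ctrl.camera(name): name is "scene" or "top"; returns the picture (384x512x3 uint8, red, green, blue); there is no depth.
- ctrl.camera_info(name): a dict with "vertical_fov" (degrees; the focal length in pixels is half the picture's height over the tangent of half this angle, whatever the lens; pixels are square), "cx", "cy" (the principal point, pixels), "rvec" (rotation vector, rad) and "tvec" (3), from world to camera coordinates, as OpenCV has them. Camera axes: x right, y down, z forward; pixel columns grow to the right and rows downward; lengths in m; the calibration is good to about 2 mm. A picture is of the moment at which its call begins. camera_info takes no time and is no camera call.
- ctrl.hand_in(): hands the job in, once; it reports no verdict.
The state is a dict: "time_s": time; "qpos": joint angles; "joint_vel": joint speeds; "tau": joint torques, N m; "ee_pos": TCP position; "eef_rot": TCP orientation; "force": force on the tool from outside, world axes, zero at the start; "moment": the same for the moment, N m; "grip_width": finger opening in m.
Only numpy, scipy, OpenCV 4.12 (cv2) and the standard library are available. Lean on these libraries where they do the work, as an engineer would, in place of code of your own. Each camera call takes 0.05 s, during which the arm holds its last target. There are 200 camera calls.

## Working session

There is one attempt and no reset: what is moved stays moved. The work goes in short steps, Python scripts to look and compute and a tool call to move; the robot and the scene stay as the last step left them, time stands still between calls to the robot, and variables do not carry over. Pictures are saved under pics/ and viewed, and the job is handed in when it is done.

Besides the shell and the picture viewer there is one more tool, called after "Emit:" as name([rows], argument=value, ...), one row to a line, values as JSON. jog_arm: Moves the arm, as the interface text tells. Its arguments: {"type":"object","properties":{"increments":{"type":"array"},"fingers":{"type":"number"},"squeeze":{"type":"number"}},"required":["increments"]}

```bash
mkdir -p pics
cat > h.py <<'E'
import numpy as np, cv2
from station import ctrl
def shot(name,fn):
    im=ctrl.camera(name); cv2.imwrite('pics/'+fn,im[:,:,::-1]); return im
def K(name):
    i=ctrl.camera_info(name); f=192/np.tan(np.radians(i['vertical_fov'])/2)
    return np.array([[f,0,i['cx']],[0,f,i['cy']],[0,0,1.]]),cv2.Rodrigues(np.array(i['rvec'],float))[0],np.array(i['tvec'],float)
def ray(name,uv):
    k,R,t=K(name); d=R.T@np.linalg.solve(k,[uv[0],uv[1],1.]); return -R.T@t,d
def onz(name,uv,z):
    c,d=ray(name,uv); return c+d*(z-c[2])/d[2]
def proj(name,p):
    k,R,t=K(name); q=k@(R@np.array(p)+t); return q[:2]/q[2]
def tri(a,ua,b,ub):
    c,d=ray(a,ua);e,f=ray(b,ub);d/=np.linalg.norm(d);f/=np.linalg.norm(f)
    s=np.linalg.lstsq(np.c_[d,-f],e-c,rcond=None)[0];p,q=c+s[0]*d,e+s[1]*f
    return (p+q)/2,np.linalg.norm(p-q)
def crop(im,u0,v0,u1,v1,s,fn):
    cv2.imwrite('pics/'+fn,cv2.resize(im[v0:v1,u0:u1,::-1],None,fx=s,fy=s,interpolation=cv2.INTER_CUBIC))
E
python3 - <<'E'
from h import *
shot('scene','s0.png');shot('top','t0.png')
for n in('scene','top'): print(ctrl.camera_info(n))
print(ctrl.get_obs())
E
```

```text
{'vertical_fov': 43.66155475894306, 'cx': 261.25188305921665, 'cy': 185.9221560263307, 'rvec': array([ 1.05268343,  2.58575193, -0.79804606]), 'tvec': array([ 0.37727442, -0.25737157,  1.41536321])}
{'vertical_fov': 53.73438902849468, 'cx': 248.57427354921435, 'cy': 196.3184563870313, 'rvec': array([ 2.16360164, -2.11992857,  0.22173961]), 'tvec': array([-0.02459023,  0.53852891,  0.94641169])}
{'time_s': 0.1, 'qpos': array([-1.38159696e+00,  3.00364341e-01,  1.52150986e+00,  8.38118334e-06,
        1.32073046e+00, -6.65614077e-02]), 'joint_vel': array([ 0.00085943, -0.00076906, -0.00194047,  0.00129117,  0.00143873,
       -0.00108723]), 'tau': array([ 1.95968700e-03, -5.32639182e+01, -3.53283870e+01,  7.09218532e-02,
        2.34642229e-02, -6.30741829e-05]), 'ee_pos': array([ 0.13911651, -0.53187906,  0.21597502]), 'eef_rot': array([-3.14151724e+00,  1.00922483e-03, -1.31503759e+00]), 'force': array([0.4960491 , 0.00219617, 0.04215981]), 'moment': array([-0.00520655, -0.0035092 , -0.00538733]), 'grip_width': 0.09393812534516728}
```

View pics/s0.png

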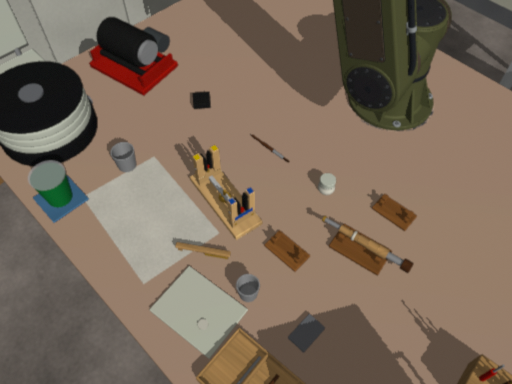

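View pics/t0.png

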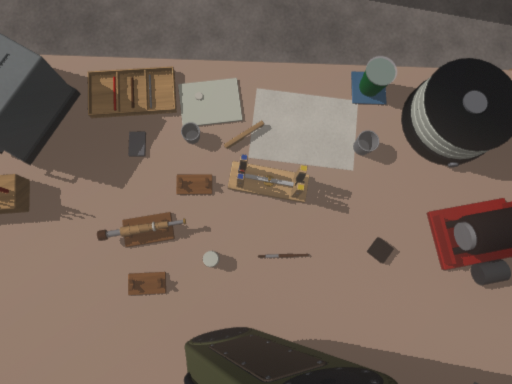

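Run:
```python
from h import *
t=cv2.imread('pics/t0.png')[:,:,::-1];s=cv2.imread('pics/s0.png')[:,:,::-1]
crop(t,90,145,320,305,3.4,'t0c.png');crop(s,180,130,430,290,3.2,'s0c.png')
```

```text
(no output)
```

View pics/t0c.png

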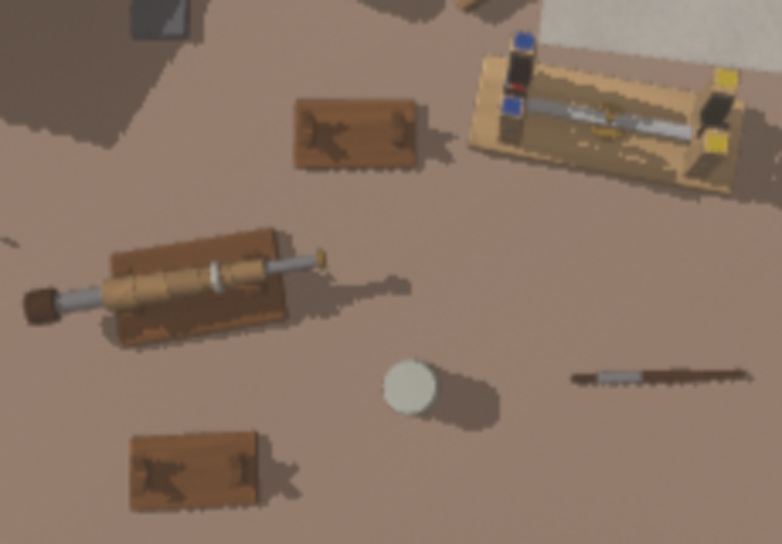

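View pics/s0c.png

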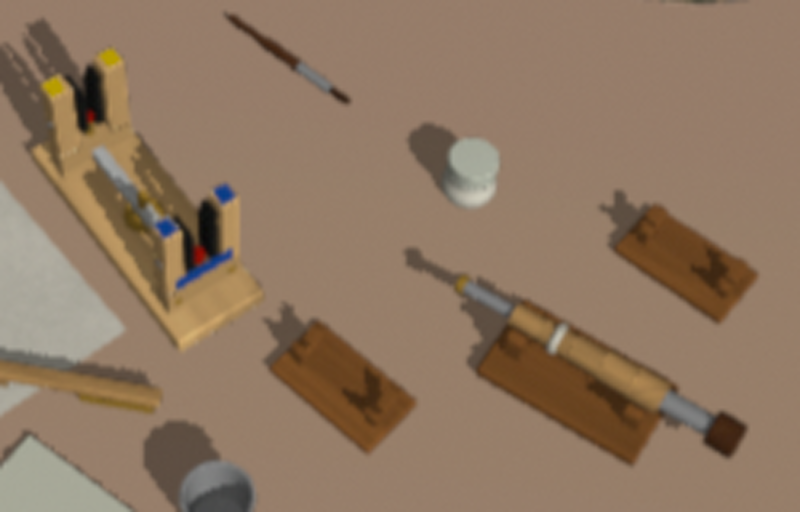

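Run:
```python
from h import *
I={'top':cv2.imread('pics/t0.png'),'scene':cv2.imread('pics/s0.png')}
B={'top':(90,145,320,245),'scene':(180,130,430,290)}
for n,im in I.items():
    u0,v0,u1,v1=B[n]; hsv=cv2.cvtColor(im,cv2.COLOR_BGR2HSV).astype(int); b=im.astype(int)
    H,S,V=hsv[...,0],hsv[...,1],hsv[...,2]
    M={'blue':(H>105)&(H<130)&(S>130),'yel':(H>20)&(H<33)&(S>150)&(V>120),
       'white':(S<60)&(V>165),'knob':(V<75)&(S>60),'wood':(H>9)&(H<22)&(S>110)&(V>140)}
    for k,m in M.items():
        m=m.astype(np.uint8); w=np.zeros_like(m); w[v0:v1,u0:u1]=m[v0:v1,u0:u1]
        c,l,st,ce=cv2.connectedComponentsWithStats(w)
        print(n,k,[(st[i,4],ce[i].round(1).tolist(),st[i,:4].tolist()) for i in range(1,c) if st[i,4]>=5][:12])
```

```text
top blue [(np.int32(6), [244.0, 156.5], [243, 156, 3, 2]), (np.int32(6), [240.0, 175.5], [239, 175, 3, 2])]
top yel [(np.int32(19), [303.4, 167.5], [301, 166, 6, 4]), (np.int32(24), [300.5, 186.9], [298, 185, 6, 5])]
top white [(np.int32(1071), [287.9, 152.8], [249, 145, 71, 21])]
top knob [(np.int32(8), [243.5, 167.9], [241, 166, 5, 4]), (np.int32(5), [167.4, 229.2], [167, 228, 2, 3]), (np.int32(24), [103.3, 236.4], [99, 230, 8, 10]), (np.int32(5), [131.4, 235.8], [131, 235, 2, 3])]
top wood [(np.int32(5), [301.2, 169.4], [300, 168, 4, 3]), (np.int32(6), [300.5, 184.0], [298, 184, 6, 1]), (np.int32(5), [160.2, 223.4], [159, 223, 3, 2]), (np.int32(22), [125.1, 229.6], [121, 227, 8, 6]), (np.int32(27), [134.4, 228.1], [130, 226, 9, 5])]
scene blue [(np.int32(15), [249.5, 190.1], [248, 188, 4, 5]), (np.int32(16), [231.3, 200.8], [229, 199, 5, 5]), (np.int32(38), [243.1, 213.4], [236, 209, 16, 10])]
scene yel [(np.int32(27), [213.9, 147.7], [211, 145, 7, 6]), (np.int32(31), [196.2, 156.7], [193, 154, 7, 6])]
scene white [(np.int32(189), [328.6, 183.1], [322, 174, 14, 20]), (np.int32(113
[... 340 characters left out ...]
 [283, 158, 5, 4]), (np.int32(45), [244.6, 201.3], [242, 193, 7, 17]), (np.int32(37), [238.4, 206.4], [235, 198, 6, 16]), (np.int32(8), [378.2, 200.4], [377, 198, 4, 5]), (np.int32(51), [402.2, 214.1], [397, 208, 10, 12]), (np.int32(15), [336.9, 234.7], [335, 232, 5, 7]), (np.int32(52), [293.8, 252.5], [288, 246, 10, 12]), (np.int32(51), [370.2, 253.5], [364, 249, 13, 11]), (np.int32(98), [405.7, 265.2], [400, 259, 12, 13])]
scene wood [(np.int32(1435), [225.1, 198.1], [190, 146, 72, 93]), (np.int32(5), [228.4, 187.4], [227, 186, 3, 4]), (np.int32(54), [345.6, 230.4], [340, 226, 12, 9]), (np.int32(210), [372.4, 245.8], [355, 235, 33, 22]), (np.int32(194), [206.0, 250.6], [180, 245, 51, 13])]
```

Run:
```python
from h import *
P={'B1':((243.8,156.6),(249.5,190.1),.12),'B2':((240.4,175.7),(231.3,200.8),.12),'Y1':((303.4,167.5),(213.9,147.7),.12),'Y2':((300.3,186.8),(196.2,156.7),.12),
'knob':((102,234.9),(406.5,265.4),.045),'ring':((153.4,226),(353.9,235.7),.045),'cap':((184.2,220.9),(323.9,218.3),.045)}
Q={}
for k,(a,b,z) in P.items():
    x,e=tri('top',a,'scene',b); Q[k]=onz('top',a,z),onz('scene',b,z)
    print(k,'tri',x.round(4),'gap',round(e,4),'top',Q[k][0].round(4),'scene',Q[k][1].round(4))
def yaw(d): return np.degrees(np.arctan2(-d[0],d[1]))
for i in (0,1):
    m={k:v[i][:2] for k,v in Q.items()}
    Bm,Ym=(m['B1']+m['B2'])/2,(m['Y1']+m['Y2'])/2
    print('stand',((Bm+Ym)/2).round(4),yaw(Bm-Ym),np.linalg.norm(Bm-Ym))
    d=m['knob']-m['cap'];L=np.linalg.norm(d);d/=L
    print('mandrel yaw',yaw(d),L,'O from knob',m['knob']-d*.107,'ring',m['ring']+d*.024,'cap',m['cap']+d*.103)
```

```text
B1 tri [0.6042 0.0155 0.1632] gap 0.0312 top [0.6257 0.002  0.12  ] scene [0.577  0.0084 0.12  ]
B2 tri [ 0.5985 -0.005   0.0772] gap 0.036 top [0.5769 0.0094 0.12  ] scene [0.6258 0.0011 0.12  ]
Y1 tri [ 0.581  -0.1253  0.1642] gap 0.0305 top [ 0.6017 -0.1461  0.12  ] scene [ 0.5535 -0.1393  0.12  ]
Y2 tri [ 0.5736 -0.1601  0.076 ] gap 0.0364 top [ 0.5527 -0.1381  0.12  ] scene [ 0.6016 -0.1477  0.12  ]
knob tri [0.431  0.3586 0.0447] gap 0.0013 top [0.4307 0.3591 0.045 ] scene [0.4317 0.3581 0.045 ]
ring tri [0.4565 0.2298 0.0443] gap 0.0013 top [0.4561 0.2302 0.045 ] scene [0.4573 0.2295 0.045 ]
cap tri [0.4714 0.1513 0.0449] gap 0.0015 top [0.471  0.1519 0.045 ] scene [0.4719 0.1507 0.045 ]
stand [ 0.5892 -0.0682] -9.27583801990535 0.14974528876107393
mandrel yaw 11.005257358812603 0.21114918309137037 O from knob [0.45109969 0.25408559] ring [0.45154836 0.2537336 ] cap [0.45131907 0.25295754]
stand [ 0.5895 -0.0694] -9.137392489532692 0.1501674432026047
mandrel yaw 10.976382289385008 0.2113004727112771 O from knob [0.45205142 0.25310043] ring [0.45275921 0.25301589] cap [0.45229903 0.25182375]
```

Emit:
jog_arm([
  {"delta_pos":[0.6,0.8,0.1],"dr":[0,0,0.8]},
  {"delta_pos":[0.6,0.8,0.1],"dr":[0,0,0.8]},
  {"delta_pos":[0.6,0.8,0.1],"dr":[0,0,0.8]},
  {"delta_pos":[0.6,0.8,0.1],"dr":[0,0,0.8]},
  {"delta_pos":[0.6,0.8,0.1],"dr":[0,0,0.8]},
  {"delta_pos":[0.6,0.8,0.1],"dr":[0,0,0.8]},
], fingers=-1)

```text
time_s: 0.7
ee_pos: [0.2916, -0.3287, 0.2422]
eef_rot: [-3.141, -0.001, -0.91]
force: [-0.1, 0.2, -0.0]
grip_width: 0.0941
```

Emit:
jog_arm([
  {"delta_pos":[0.4,0.9,0],"dr":[0,0,0.8]},
  {"delta_pos":[0.4,0.9,0],"dr":[0,0,0.8]},
  {"delta_pos":[0.4,0.9,0],"dr":[0,0,0.8]},
  {"delta_pos":[0.4,0.9,0],"dr":[0,0,0.8]},
  {"delta_pos":[0.4,0.9,0],"dr":[0,0,0.8]},
  {"delta_pos":[0.4,0.9,0],"dr":[0,0,0.8]},
])

```text
time_s: 1.3
ee_pos: [0.3903, -0.1035, 0.2413]
eef_rot: [-3.141, 0.0, -0.51]
force: [-0.1, -0.8, -0.3]
grip_width: 0.0941
```

Emit:
jog_arm([
  {"delta_pos":[0.1,0.8,0],"dr":[0,0,0.8]},
  {"delta_pos":[0.1,0.8,0],"dr":[0,0,0.8]},
  {"delta_pos":[0.1,0.8,0],"dr":[0,0,0.8]},
  {"delta_pos":[0.1,0.8,0],"dr":[0,0,0.8]},
  {"delta_pos":[0.1,0.8,0],"dr":[0,0,0.8]},
  {"delta_pos":[0.1,0.8,0],"dr":[0,0,0.8]},
])

```text
time_s: 1.9
ee_pos: [0.4142, 0.0929, 0.2411]
eef_rot: [3.141, 0.001, -0.113]
force: [-0.1, -0.2, -1.2]
grip_width: 0.0941
```

Emit:
jog_arm([
  {"delta_pos":[0.152,0.642,-0.2],"dr":[0,0,0.614]},
  {"delta_pos":[0.152,0.642,-0.3],"dr":[0,0,0.614]},
  {"delta_pos":[0.152,0.642,-0.44],"dr":[0,0,0.614]},
  {"delta_pos":[0.152,0.642,-0.44],"dr":[0,0,0.614]},
  {"delta_pos":[0.152,0.642,-0.44],"dr":[0,0,0.614]},
  {"delta_pos":[0.152,0.642,-0.44],"dr":[0,0,0.614]},
  {"delta_pos":[0.152,0.642,-0.44],"dr":[0,0,0.614]},
])

```text
time_s: 2.6
ee_pos: [0.4531, 0.2518, 0.1327]
eef_rot: [-3.141, -0.002, 0.19]
force: [0.3, -0.3, 0.4]
grip_width: 0.0937
```

Run:
```python
from h import *
o=ctrl.get_obs();print(o['ee_pos'],o['eef_rot'],o['force'])
s=shot('scene','s1.png');crop(s,310,130,430,290,3.7,'s1c.png')
```

```text
[0.45308136 0.25178637 0.13272606] [-3.14137334e+00 -1.59723044e-03  1.89978632e-01] [ 0.31766723 -0.27959903  0.35776268]
```

View pics/s1c.png

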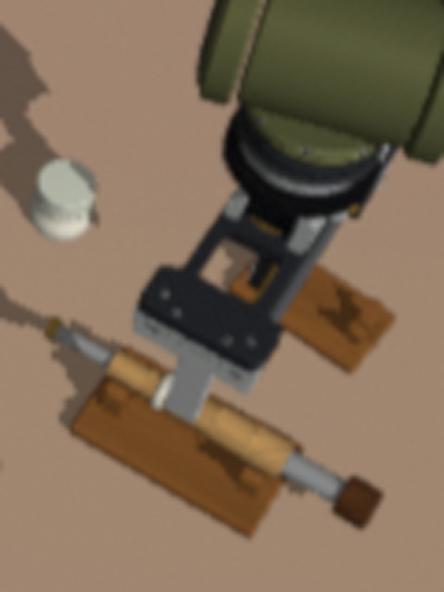

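Emit:
jog_arm([
  {"delta_pos":[0,0,-0.1]},
  {"delta_pos":[0,0,-0.2]},
  {"delta_pos":[0,0,-0.28]},
  {"delta_pos":[0,0,-0.34]},
  {"delta_pos":[0,0,-0.376]},
  {"delta_pos":[0,0,-0.376]},
  {"delta_pos":[0,0,-0.376]},
  {"delta_pos":[0,0,-0.376]},
  {"delta_pos":[0,0,-0.376]},
])

```text
invalid input
```

Run:
```python
from h import *
o=ctrl.get_obs();print(o['ee_pos'],o['eef_rot'],o['force'])
s=shot('scene','s2.png');crop(s,310,170,430,290,4.5,'s2c.png')
t=shot('top','t2.png');crop(t,90,190,210,290,4.5,'t2c.png')
```

```text
[0.45309438 0.25195081 0.13303511] [-3.14115005e+00 -2.29978614e-03  1.89906173e-01] [-0.43240072 -0.30095974  0.15965677]
```

View pics/s2c.png

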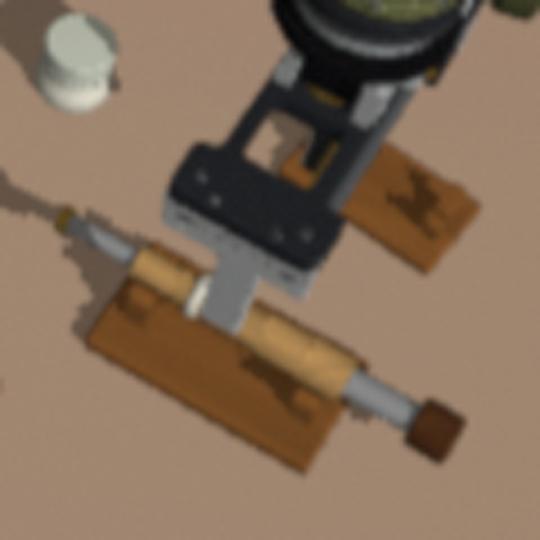

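View pics/t2c.png

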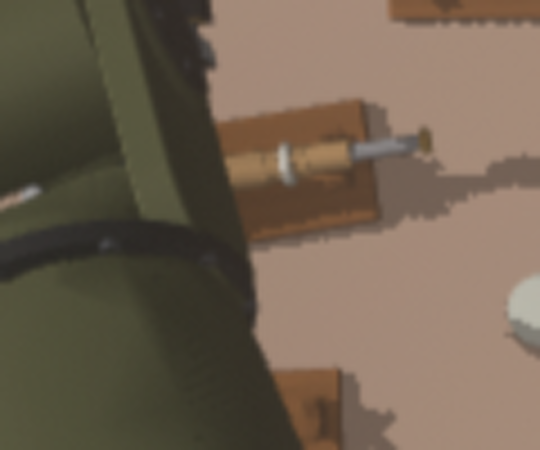

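Emit:
jog_arm([
  {"delta_pos":[-0.005,0.0064,-0.1],"dr":[0,0,0]},
  {"delta_pos":[-0.005,0.0064,-0.2],"dr":[0,0,0]},
  {"delta_pos":[-0.005,0.0064,-0.28],"dr":[0,0,0]},
  {"delta_pos":[-0.005,0.0064,-0.34],"dr":[0,0,0]},
  {"delta_pos":[-0.005,0.0064,-0.384],"dr":[0,0,0]},
  {"delta_pos":[-0.005,0.0064,-0.384],"dr":[0,0,0]},
  {"delta_pos":[-0.005,0.0064,-0.384],"dr":[0,0,0]},
  {"delta_pos":[-0.005,0.0064,-0.384],"dr":[0,0,0]},
  {"delta_pos":[-0.005,0.0064,-0.384],"dr":[0,0,0]},
])

```text
time_s: 3.65
ee_pos: [0.4512, 0.2551, 0.0362]
eef_rot: [-3.141, -0.001, 0.192]
force: [-0.1, -0.8, -0.0]
grip_width: 0.0939
```

Run:
```python
from h import *
o=ctrl.get_obs();print(o['ee_pos'],o['eef_rot'],o['force'])
s=shot('scene','s3.png');crop(s,310,170,430,290,4.5,'s3c.png')
```

```text
[0.45124485 0.25513602 0.03619037] [-3.14129750e+00 -1.17241831e-03  1.92025525e-01] [-0.06813516 -0.76311174 -0.00997238]
```

View pics/s3c.png

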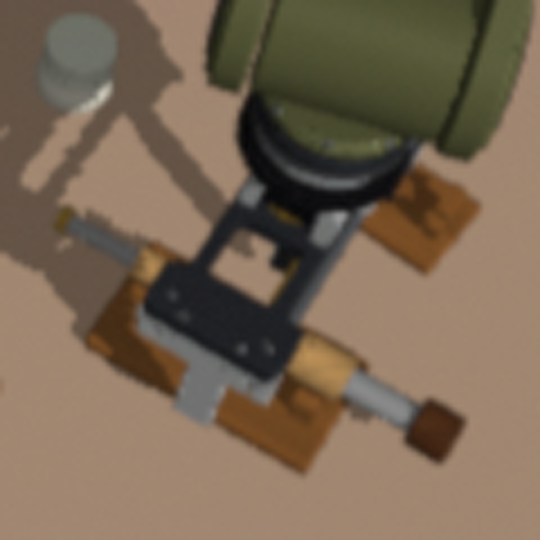

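Emit:
jog_arm([
  {"delta_pos":[0.001,-0.005,0.002],"dr":[0,0,0]},
  {"delta_pos":[0.001,-0.005,0.002],"dr":[0,0,0]},
  {"delta_pos":[0.001,-0.005,0.002],"dr":[0,0,0]},
  {"delta_pos":[0.001,-0.005,0.002],"dr":[0,0,0]},
  {"delta_pos":[0.001,-0.005,0.002],"dr":[0,0,0]},
  {"delta_pos":[0.001,-0.005,0.002],"dr":[0,0,0]},
  {"delta_pos":[0.001,-0.005,0.002],"dr":[0,0,0]},
  {"delta_pos":[0.001,-0.005,0.002],"dr":[0,0,0]},
  {"delta_pos":[0.001,-0.005,0.002],"dr":[0,0,0]},
  {"delta_pos":[0.001,-0.005,0.002],"dr":[0,0,0]},
], fingers=1, squeeze=45)

```text
time_s: 4.7
ee_pos: [0.4524, 0.2541, 0.0366]
eef_rot: [-3.141, -0.003, 0.192]
force: [5.0, 0.8, 0.7]
grip_width: 0.0201
```

Emit:
jog_arm([
  {"delta_pos":[0,0,0.02],"dr":[0,0,0]},
  {"delta_pos":[0,0,0.06],"dr":[0,0,0]},
  {"delta_pos":[0,0,0.14],"dr":[0,0,0]},
  {"delta_pos":[0,0,0.24],"dr":[0,0,0]},
  {"delta_pos":[0,0,0.36],"dr":[0,0,0]},
  {"delta_pos":[0,0,0.48],"dr":[0,0,0]},
  {"delta_pos":[0,0,0.56],"dr":[0,0,0]},
  {"delta_pos":[0,0,0.6],"dr":[0,0,0]},
  {"delta_pos":[0,0,0.6],"dr":[0,0,0]},
  {"delta_pos":[0,0,0.6],"dr":[0,0,0]},
])

```text
time_s: 5.7
ee_pos: [0.4507, 0.2536, 0.1851]
eef_rot: [3.141, 0.001, 0.192]
force: [0.1, 0.5, -2.7]
grip_width: 0.0199
```

Run:
```python
from h import *
o=ctrl.get_obs();print(o)
s=shot('scene','s4.png');crop(s,260,110,430,270,4,'s4c.png')
o=ctrl.get_obs();print(o['force'],o['moment'])
```

```text
{'time_s': 5.7, 'qpos': array([ 4.41593783e-01,  2.56327467e-01,  1.65217084e+00, -3.11795351e-05,
        1.23448649e+00,  2.49612987e-01]), 'joint_vel': array([-6.55759259e-04,  1.30109988e-02,  8.43741986e-03, -8.51833939e-04,
       -1.09796041e-03, -7.58500506e-05]), 'tau': array([ 2.65653821e-02, -5.19450796e+01, -3.58914828e+01,  1.16347047e-01,
        5.62706846e-02,  5.32370468e-04]), 'ee_pos': array([0.45073501, 0.25355058, 0.18505012]), 'eef_rot': array([3.14122025e+00, 1.34173784e-03, 1.91990856e-01]), 'force': array([ 0.06772013,  0.5303769 , -2.73044983]), 'moment': array([-9.22113298e-02, -1.20969981e-01,  5.21735434e-06]), 'grip_width': 0.019881907302710937}
[-0.28564625  0.26263489 -2.33349021] [-0.12461092 -0.08848975 -0.02168774]
```

View pics/s4c.png

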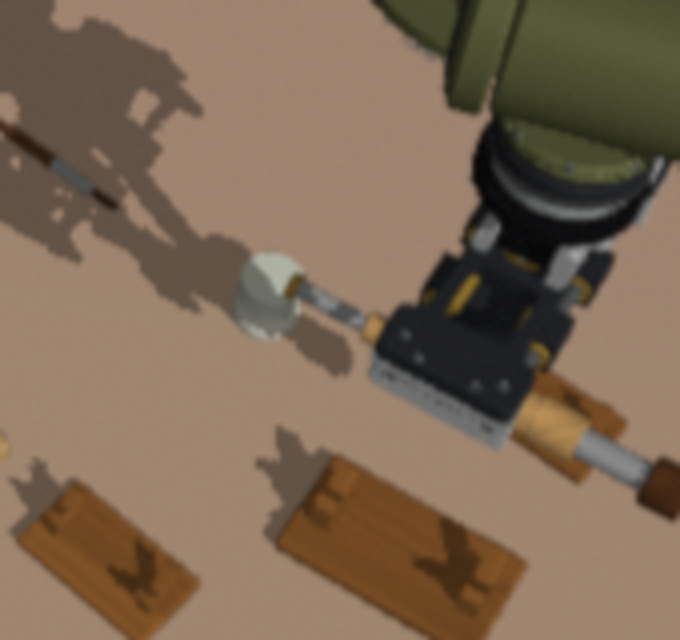

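Emit:
jog_arm([
  {"delta_pos":[0.06,-0.13,0],"dr":[0,0,-0.08]},
  {"delta_pos":[0.14,-0.28,0],"dr":[0,0,-0.16]},
  {"delta_pos":[0.22,-0.46,0],"dr":[0,0,-0.26]},
  {"delta_pos":[0.3,-0.64,0],"dr":[0,0,-0.36]},
  {"delta_pos":[0.38,-0.82,0],"dr":[0,0,-0.46]},
  {"delta_pos":[0.46,-1.0,0],"dr":[0,0,-0.56]},
])

```text
time_s: 6.35
ee_pos: [0.5662, 0.0018, 0.1847]
eef_rot: [3.142, 0.002, -0.09]
force: [0.4, 0.6, -2.0]
grip_width: 0.0198
```

Emit:
jog_arm([
  {"delta_pos":[0.04,-0.12,0],"dr":[0,0,-0.06]},
  {"delta_pos":[0.07,-0.22,0],"dr":[0,0,-0.11]},
  {"delta_pos":[0.09,-0.29,0],"dr":[0,0,-0.145]},
  {"delta_pos":[0.09,-0.29,0],"dr":[0,0,-0.145]},
  {"delta_pos":[0.09,-0.29,0],"dr":[0,0,-0.145]},
  {"delta_pos":[0.09,-0.29,0],"dr":[0,0,-0.145]},
  {"delta_pos":[0.09,-0.29,0],"dr":[0,0,-0.145]},
])

```text
time_s: 7.05
ee_pos: [0.5885, -0.0677, 0.186]
eef_rot: [-3.142, -0.0, -0.159]
force: [-0.6, 0.1, -1.0]
grip_width: 0.0199
```

Run:
```python
from h import *
o=ctrl.get_obs();print(o['ee_pos'],o['eef_rot'],o['force'],o['moment'])
s=shot('scene','s5.png');crop(s,170,110,310,250,4.2,'s5c.png')
t=shot('top','t5.png');crop(t,200,120,340,240,5,'t5c.png')
o=ctrl.get_obs();print(o['ee_pos'],o['eef_rot'],o['force'],o['moment'])
```

```text
[ 0.58854679 -0.06772085  0.18601703] [-3.14154059e+00 -1.59697959e-05 -1.58961162e-01] [-0.5596498   0.10302872 -0.98126281] [-0.11132789 -0.06162445 -0.0158819 ]
[ 0.58860528 -0.06804475  0.18604575] [-3.14158976e+00 -1.20635498e-04 -1.59420897e-01] [-0.11779255  0.24103976 -2.36138637] [-0.06753099 -0.11498011  0.00240835]
```

View pics/s5c.png

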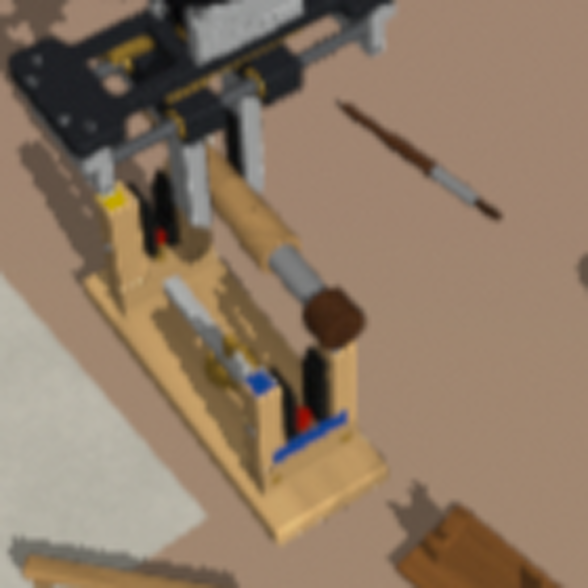

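View pics/t5c.png

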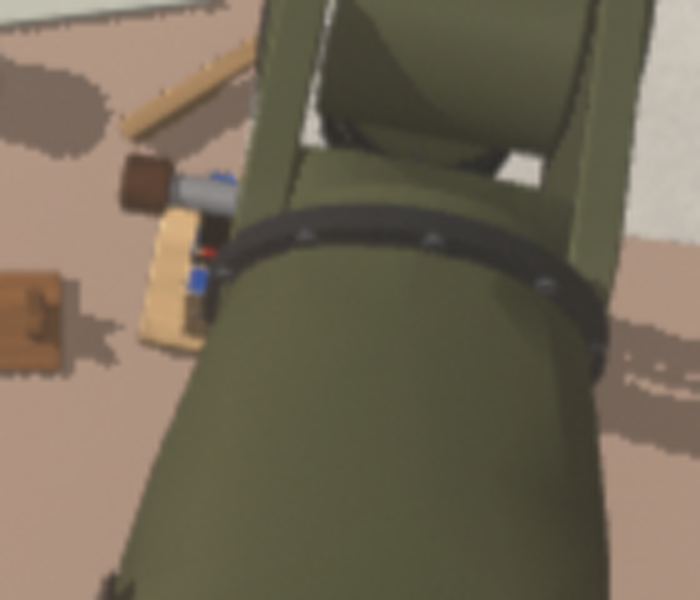

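Run:
```python
from h import *
I={'top':(cv2.imread('pics/t5.png'),(218,145,236,168)),'scene':(cv2.imread('pics/s5.png'),(237,172,262,200))}
c={}
for n,(im,(u0,v0,u1,v1)) in I.items():
    h=cv2.cvtColor(im,cv2.COLOR_BGR2HSV).astype(int)[v0:v1,u0:u1]
    m=((h[...,2]<110)&(h[...,1]>110)&(h[...,0]<18)).astype(np.uint8)
    k,l,st,ce=cv2.connectedComponentsWithStats(m); i=1+st[1:,4].argmax(); c[n]=ce[i]+[u0,v0]; print(n,st[i],c[n])
x,e=tri('top',c['top'],'scene',c['scene']);print(x,e)
p=np.array([.5886,-.068,.194]);d=np.array([.1588,.9873,0])
k=p+.107*d;print('expected',k,proj('top',k),proj('scene',k))
print('along',(x-p)@d,'lat',(x-p)@[.9873,-.1588,0])
```

```text
Traceback (most recent call last):
ValueError: attempt to get argmax of an empty sequence
```

Run:
```python
from h import *
I={'top':(cv2.imread('pics/t5.png'),(218,145,236,168)),'scene':(cv2.imread('pics/s5.png'),(237,172,262,200))}
c={}
for n,(im,(u0,v0,u1,v1)) in I.items():
    h=cv2.cvtColor(im,cv2.COLOR_BGR2HSV).astype(int)[v0:v1,u0:u1]
    m=((h[...,2]<115)&(h[...,1]>85)&((h[...,0]<18)|(h[...,0]>170))).astype(np.uint8)
    k,l,st,ce=cv2.connectedComponentsWithStats(m); i=1+st[1:,4].argmax(); c[n]=ce[i]+[u0,v0]; print(n,st[i],c[n])
x,e=tri('top',c['top'],'scene',c['scene']);print(x,e)
p=np.array([.5886,-.068,.194]);d=np.array([.1588,.9873,0])
k=p+.107*d;print('expected',k,proj('top',k),proj('scene',k))
print('along',(x-p)@d,'lat',(x-p)@[.9873,-.1588,0])
```

```text
top [ 6  6 10 12 88] [228.68181818 156.19318182]
scene [  5   6  15  18 166] [248.8373494  185.75903614]
[0.60461476 0.03680348 0.19423094] 0.001216994827840872
expected [0.6055916 0.0376411 0.194    ] [228.54716814 155.64533274] [249.06183565 186.3991753 ]
along 0.10601562037992812 lat -0.000831423110633455
```

Emit:
jog_arm([
  {"delta_pos":[0.006,0,-0.06],"dr":[0,0,0]},
  {"delta_pos":[0.006,0,-0.12],"dr":[0,0,0]},
  {"delta_pos":[0.006,0,-0.18],"dr":[0,0,0]},
  {"delta_pos":[0.006,0,-0.22],"dr":[0,0,0]},
  {"delta_pos":[0.006,0,-0.244],"dr":[0,0,0]},
  {"delta_pos":[0.006,0,-0.244],"dr":[0,0,0]},
  {"delta_pos":[0.006,0,-0.244],"dr":[0,0,0]},
  {"delta_pos":[0.006,0,-0.244],"dr":[0,0,0]},
])

```text
time_s: 7.95
ee_pos: [0.5905, -0.0688, 0.1256]
eef_rot: [3.142, -0.001, -0.161]
force: [-0.7, -0.1, -1.7]
grip_width: 0.02
```

Run:
```python
from h import *
s=shot('scene','s6.png');crop(s,180,120,280,240,5,'s6c.png')
t=shot('top','t6.png');crop(t,210,130,310,210,7,'t6c.png')
o=ctrl.get_obs();print(o['ee_pos'],o['eef_rot'],o['force'],o['moment'])
```

```text
[ 0.59038378 -0.06879339  0.12549781] [ 3.14155319e+00 -9.35952532e-04 -1.60505504e-01] [-0.7277537  -0.27619622 -1.37621484] [-0.161508   -0.07202509  0.00951152]
```

View pics/s6c.png

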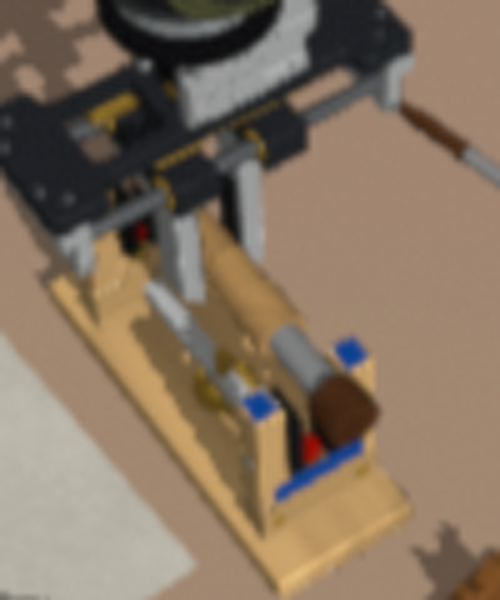

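View pics/t6c.png

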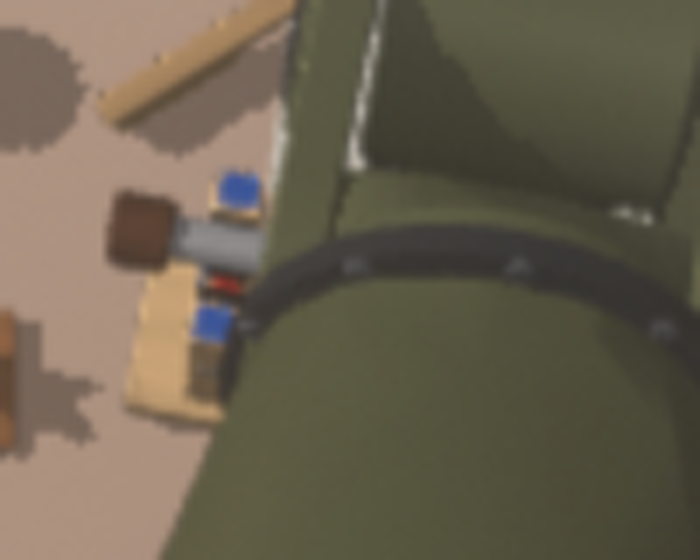

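Run:
```python
from h import *
S=np.array([.58935,-.0688]);d=np.array([.1598,.9872])
o=lambda u,v,x0,y0,s:((u+.5)/s-.5+x0,(v+.5)/s-.5+y0)
for y in(.075,.085): 
  for z in(.12,.1335): q=proj('top',[*(S+d*y),z]); print(y,z,q,'crop',(q-[210,130]+.5)*7-.5)
im=cv2.imread('pics/t6.png').astype(int)
for u in (235,238,241,243): print(u,[im[v,u].tolist() for v in range(155,176)])
k=proj('top',[*(S+d*.107),.1335]);print('knob exp',k,(k-[210,130]+.5)*7-.5)
k=proj('scene',[*(S+d*.107),.1335]);print('knob exp sc',k,(k-[180,120]+.5)*5-.5)
```

```text
0.075 0.12 [242.28476126 166.09959838] crop [228.99332881 255.69718868]
0.075 0.1335 [242.36617969 164.68672668] crop [229.56325781 245.80708674]
0.085 0.12 [238.2944801  165.37069163] crop [201.06136068 250.59484142]
0.085 0.1335 [238.31835172 163.9473258 ] crop [201.22846207 240.63128063]
235 [[128, 146, 173], [129, 146, 173], [127, 144, 171], [117, 133, 158], [88, 101, 120], [82, 92, 107], [84, 87, 94], [88, 90, 95], [94, 96, 100], [99, 101, 105], [93, 95, 100], [87, 94, 103], [96, 121, 143], [118, 161, 196], [117, 160, 197], [115, 157, 193], [116, 159, 195], [117, 160, 197], [119, 161, 199], [118, 162, 198], [116, 159, 195]]
238 [[128, 146, 172], [129, 146, 172], [128, 146, 172], [128, 145, 172], [128, 145, 172], [125, 140, 163], [118, 124, 135], [130, 131, 136], [137, 137, 141], [138, 139, 142], [127, 128, 131], [111, 113, 117], [99, 105, 113], [111, 126, 143], [118, 133, 153], [104, 109, 122], [76, 94, 111], [86, 104, 122], [126, 133, 151], [145, 110, 112], [148, 103, 95]]
241 [[130, 130, 143], [139, 116, 117], [142, 115, 117], [143, 121, 128], [124, 139, 157], [77, 94, 110], [82, 90, 98], [121, 122, 126], [133, 134, 137], [136, 137, 140], [134, 135, 138], [120, 121, 124], [100, 102, 105], [66, 69, 77], [49, 56, 98], [52, 61, 140], [47, 54, 88], [55, 63, 73], [95, 89, 96], [140, 97, 82], [149, 88, 65]]
243 [[148, 90, 73], [150, 86, 61], [150, 87, 63], [148, 94, 75], [133, 109, 107], [88, 106, 125], [76, 91, 105], [102, 104, 109], [130, 130, 134], [136, 138, 141], [137, 137, 141], [125, 126, 129], [109, 110, 113], [81, 84, 89], [51, 57, 82], [49, 58, 116], [47, 54, 112], [47, 53, 69], [64, 70, 80], [93, 96, 107], [84, 72, 74]]
knob exp [229.41348914 162.32070945] [138.894424   229.24496616]
knob exp sc [248.72847633 202.1524999 ] [345.64238167 412.7624995 ]
```

Emit:
jog_arm([
  {"delta_pos":[0,0,0],"dr":[0,0,0]},
  {"delta_pos":[0,0,0],"dr":[0,0,0]},
  {"delta_pos":[0,0,-0.01],"dr":[0,0,0]},
  {"delta_pos":[0,0,-0.02],"dr":[0,0,0]},
  {"delta_pos":[0,0,-0.03],"dr":[0,0,0]},
  {"delta_pos":[0,0,-0.04],"dr":[0,0,0]},
  {"delta_pos":[0,0,-0.05],"dr":[0,0,0]},
  {"delta_pos":[0,0,-0.06],"dr":[0,0,0]},
  {"delta_pos":[0,0,-0.07],"dr":[0,0,0]},
  {"delta_pos":[0,0,-0.08],"dr":[0,0,0]},
  {"delta_pos":[0,0,-0.09],"dr":[0,0,0]},
  {"delta_pos":[0,0,-0.1],"dr":[0,0,0]},
  {"delta_pos":[0,0,-0.1],"dr":[0,0,0]},
], squeeze=60)

```text
time_s: 9.35
ee_pos: [0.5901, -0.0687, 0.0996]
eef_rot: [-3.142, 0.0, -0.161]
force: [0.0, -0.4, -2.1]
grip_width: 0.0197
```

```bash
cat > st.py <<'E'
from h import *
o=ctrl.get_obs();print(o['time_s'],o['ee_pos'].round(4),o['eef_rot'].round(4),o['force'].round(2),o['moment'].round(3),o['grip_width'])
E
python3 st.py
```

```text
9.35 [ 0.5901 -0.0687  0.0996] [-3.1416e+00  2.0000e-04 -1.6060e-01] [ 0.01 -0.36 -2.09] [-0.083 -0.13  -0.089] 0.0196855453122062
```

Emit:
jog_arm([
  {"delta_pos":[0,0,-0.01],"dr":[0,0,0]},
  {"delta_pos":[0,0,-0.02],"dr":[0,0,0]},
  {"delta_pos":[0,0,-0.03],"dr":[0,0,0]},
  {"delta_pos":[0,0,-0.03],"dr":[0,0,0]},
])

```text
time_s: 9.75
ee_pos: [0.5909, -0.0688, 0.0935]
eef_rot: [-3.142, -0.002, -0.161]
force: [-0.7, -0.2, 7.4]
grip_width: 0.02
```

```bash
python3 st.py
```

```text
9.75 [ 0.5909 -0.0688  0.0935] [-3.1415e+00 -2.3000e-03 -1.6050e-01] [-0.71 -0.19  7.41] [ 0.122  0.004 -0.02 ] 0.019964185859417644
```

Emit:
jog_arm([
  {"delta_pos":[0,0,-0.006],"dr":[0,0,0]},
  {"delta_pos":[0,0,-0.012],"dr":[0,0,0]},
  {"delta_pos":[0,0,-0.018],"dr":[0,0,0]},
  {"delta_pos":[0,0,-0.024],"dr":[0,0,0]},
  {"delta_pos":[0,0,-0.03],"dr":[0,0,0]},
  {"delta_pos":[0,0,-0.03],"dr":[0,0,0]},
])

```text
time_s: 10.35
ee_pos: [0.5907, -0.0688, 0.0858]
eef_rot: [-3.141, -0.002, -0.161]
force: [-0.4, 0.2, 5.5]
grip_width: 0.0193
```

```bash
python3 st.py
```

```text
10.35 [ 0.5907 -0.0688  0.0858] [-3.1415e+00 -1.9000e-03 -1.6050e-01] [-0.41  0.19  5.52] [ 0.101 -0.029 -0.022] 0.01934035648652687
```

Run:
```python
from h import *
S=np.array([.58935,-.0688]);d=np.array([.1598,.9872])
for n,f,u0,v0,u1,v1 in(('top','t0',225,145,320,200),('scene','s0',185,140,265,225)):
    im=cv2.imread(f'pics/{f}.png').astype(int)[v0:v1,u0:u1]
    m=((im[...,2]>1.8*im[...,1])&(im[...,2]>1.8*im[...,0])&(im[...,2]>70)).astype(np.uint8)
    k,l,st,ce=cv2.connectedComponentsWithStats(m)
    for i in range(1,k): print(n,st[i,4],ce[i]+[u0,v0],st[i,:4]+[u0,v0,0,0])
for z in(.06,.065,.07,.075,.08):
    print(z,[proj(n,[*(S+s*.075*d),z]).round(1).tolist() for n in('top','scene') for s in(1,-1)])
```

```text
top 4 [242.25 170.25] [241 170   3   2]
scene 7 [207.71428571 166.14285714] [207 165   3   3]
scene 19 [242.15789474 209.36842105] [241 207   4   6]
0.06 [[241.9, 171.9], [298.3, 182.2], [241.2, 209.7], [207.4, 167.4]]
0.065 [[242.0, 171.5], [298.6, 181.8], [241.2, 208.5], [207.2, 166.2]]
0.07 [[242.0, 171.0], [298.9, 181.4], [241.1, 207.4], [207.0, 165.0]]
0.075 [[242.0, 170.5], [299.2, 181.0], [241.1, 206.3], [206.9, 163.8]]
0.08 [[242.1, 170.1], [299.5, 180.6], [241.0, 205.1], [206.7, 162.5]]
```

Emit:
jog_arm([
  {"delta_pos":[0,0,-0.006],"dr":[0,0,0]},
  {"delta_pos":[0,0,-0.012],"dr":[0,0,0]},
  {"delta_pos":[0,0,-0.016],"dr":[0,0,0]},
  {"delta_pos":[0,0,-0.016],"dr":[0,0,0]},
])

```text
time_s: 10.75
ee_pos: [0.5908, -0.0688, 0.0819]
eef_rot: [-3.141, -0.002, -0.161]
force: [0.1, 0.7, 6.7]
grip_width: 0.0196
```

```bash
python3 st.py
```

```text
10.75 [ 0.5908 -0.0688  0.0819] [-3.1415e+00 -2.0000e-03 -1.6060e-01] [0.12 0.73 6.71] [ 0.139 -0.061  0.015] 0.019649838978261083
```

Emit:
jog_arm([
  {"delta_pos":[0,0,-0.006],"dr":[0,0,0]},
  {"delta_pos":[0,0,-0.012],"dr":[0,0,0]},
  {"delta_pos":[0,0,-0.016],"dr":[0,0,0]},
  {"delta_pos":[0,0,-0.016],"dr":[0,0,0]},
])

```text
time_s: 11.15
ee_pos: [0.5908, -0.0688, 0.0779]
eef_rot: [-3.141, -0.002, -0.161]
force: [-0.3, -0.1, 6.5]
grip_width: 0.0199
```

```bash
python3 st.py
```

```text
11.15 [ 0.5908 -0.0688  0.0779] [-3.1415e+00 -2.0000e-03 -1.6050e-01] [-0.34 -0.08  6.49] [ 0.062 -0.018 -0.032] 0.019897251482560937
```

Emit:
jog_arm([
  {"delta_pos":[0,0,-0.005],"dr":[0,0,0]},
  {"delta_pos":[0,0,-0.01],"dr":[0,0,0]},
  {"delta_pos":[0,0,-0.01],"dr":[0,0,0]},
])

```text
time_s: 11.45
ee_pos: [0.5908, -0.0688, 0.0754]
eef_rot: [-3.142, -0.002, -0.161]
force: [-1.3, -0.8, 5.7]
grip_width: 0.0199
```

Emit:
jog_arm([
  {"delta_pos":[0,0,-0.004],"dr":[0,0,0]},
  {"delta_pos":[0,0,-0.004],"dr":[0,0,0]},
])

```text
time_s: 11.65
ee_pos: [0.5908, -0.0688, 0.0744]
eef_rot: [-3.142, -0.002, -0.161]
force: [-0.7, 0.1, 7.7]
grip_width: 0.0198
```

Emit:
jog_arm([
  {"delta_pos":[0,0,-0.003],"dr":[0,0,0]},
  {"delta_pos":[0,0,-0.003],"dr":[0,0,0]},
])

```text
time_s: 11.85
ee_pos: [0.5908, -0.0688, 0.0737]
eef_rot: [-3.142, -0.002, -0.161]
force: [-0.3, 0.1, 6.6]
grip_width: 0.0199
```

```bash
python3 st.py
```

```text
11.85 [ 0.5908 -0.0688  0.0737] [-3.1415e+00 -2.1000e-03 -1.6060e-01] [-0.3   0.06  6.58] [ 0.042  0.018 -0.044] 0.019860047484675073
```

Not yet. I'll continue in 0.75 mm steps.

Emit:
jog_arm([
  {"delta_pos":[0,0,-0.003],"dr":[0,0,0]},
  {"delta_pos":[0,0,-0.003],"dr":[0,0,0]},
  {"delta_pos":[0,0,-0.003],"dr":[0,0,0]},
])

```text
time_s: 12.15
ee_pos: [0.5908, -0.0688, 0.073]
eef_rot: [-3.142, -0.002, -0.161]
force: [-1.7, 0.7, 7.0]
grip_width: 0.0194
```

Emit:
jog_arm([
  {"delta_pos":[0,0,-0.002],"dr":[0,0,0]},
  {"delta_pos":[0,0,-0.002],"dr":[0,0,0]},
  {"delta_pos":[0,0,-0.002],"dr":[0,0,0]},
])

```text
time_s: 12.45
ee_pos: [0.5908, -0.0688, 0.0725]
eef_rot: [-3.142, -0.002, -0.161]
force: [-1.1, -0.3, 7.6]
grip_width: 0.0197
```

Emit:
jog_arm([
  {"delta_pos":[0,0,-0.003],"dr":[0,0,0]},
  {"delta_pos":[0,0,-0.003],"dr":[0,0,0]},
  {"delta_pos":[0,0,-0.003],"dr":[0,0,0]},
])

```text
time_s: 12.75
ee_pos: [0.5908, -0.0688, 0.0717]
eef_rot: [-3.142, -0.002, -0.161]
force: [-0.5, -0.2, 7.6]
grip_width: 0.02
```

Emit:
jog_arm([
  {"delta_pos":[0,0,-0.002],"dr":[0,0,0]},
  {"delta_pos":[0,0,-0.002],"dr":[0,0,0]},
  {"delta_pos":[0,0,-0.002],"dr":[0,0,0]},
])

```text
time_s: 13.05
ee_pos: [0.5909, -0.0688, 0.0713]
eef_rot: [-3.142, -0.002, -0.161]
force: [-0.3, -0.8, 7.5]
grip_width: 0.0195
```

Emit:
jog_arm([
  {"delta_pos":[0,0,-0.003],"dr":[0,0,0]},
  {"delta_pos":[0,0,-0.003],"dr":[0,0,0]},
  {"delta_pos":[0,0,-0.003],"dr":[0,0,0]},
])

```text
time_s: 13.35
ee_pos: [0.5908, -0.0688, 0.0705]
eef_rot: [-3.142, -0.002, -0.161]
force: [-0.6, 0.6, 6.4]
grip_width: 0.0196
```

Emit:
jog_arm([
  {"delta_pos":[0,0,-0.002],"dr":[0,0,0]},
  {"delta_pos":[0,0,-0.002],"dr":[0,0,0]},
  {"delta_pos":[0,0,-0.002],"dr":[0,0,0]},
])

```text
time_s: 13.65
ee_pos: [0.5908, -0.0688, 0.07]
eef_rot: [-3.142, -0.002, -0.161]
force: [-0.3, -0.4, 6.5]
grip_width: 0.0198
```

```bash
python3 st.py
```

```text
13.65 [ 0.5908 -0.0688  0.07  ] [-3.1415e+00 -2.1000e-03 -1.6050e-01] [-0.32 -0.43  6.46] [ 0.062 -0.048 -0.012] 0.019846221905843037
```

Emit:
jog_arm([
  {"delta_pos":[0,0,-0.003],"dr":[0,0,0]},
  {"delta_pos":[0,0,-0.003],"dr":[0,0,0]},
  {"delta_pos":[0,0,-0.003],"dr":[0,0,0]},
])

```text
time_s: 13.95
ee_pos: [0.5908, -0.0688, 0.0693]
eef_rot: [-3.142, -0.002, -0.161]
force: [-1.0, -1.0, 6.0]
grip_width: 0.0196
```

Emit:
jog_arm([
  {"delta_pos":[0,0,-0.002],"dr":[0,0,0]},
  {"delta_pos":[0,0,-0.002],"dr":[0,0,0]},
  {"delta_pos":[0,0,-0.002],"dr":[0,0,0]},
])

```text
time_s: 14.25
ee_pos: [0.5908, -0.0688, 0.0688]
eef_rot: [-3.142, -0.002, -0.161]
force: [-0.7, 0.6, 6.4]
grip_width: 0.0196
```

Emit:
jog_arm([
  {"delta_pos":[0,0,-0.003],"dr":[0,0,0]},
  {"delta_pos":[0,0,-0.003],"dr":[0,0,0]},
  {"delta_pos":[0,0,-0.003],"dr":[0,0,0]},
])

```text
time_s: 14.55
ee_pos: [0.5908, -0.0688, 0.068]
eef_rot: [-3.141, -0.002, -0.161]
force: [-1.0, -0.6, 6.7]
grip_width: 0.0196
```

Emit:
jog_arm([
  {"delta_pos":[0,0,-0.002],"dr":[0,0,0]},
  {"delta_pos":[0,0,-0.002],"dr":[0,0,0]},
  {"delta_pos":[0,0,-0.002],"dr":[0,0,0]},
])

```text
time_s: 14.85
ee_pos: [0.5909, -0.0688, 0.0675]
eef_rot: [-3.142, -0.002, -0.161]
force: [-0.8, -0.8, 7.4]
grip_width: 0.0196
```

Emit:
jog_arm([
  {"delta_pos":[0,0,-0.003],"dr":[0,0,0]},
  {"delta_pos":[0,0,-0.003],"dr":[0,0,0]},
  {"delta_pos":[0,0,-0.003],"dr":[0,0,0]},
])

```text
time_s: 15.15
ee_pos: [0.5909, -0.0688, 0.0668]
eef_rot: [-3.142, -0.002, -0.161]
force: [-0.3, -0.3, 7.2]
grip_width: 0.0197
```

```bash
python3 st.py
python3 - <<'E'
from h import *
s=shot('scene','s7.png');crop(s,180,120,280,240,5,'s7c.png')
E
```

```text
15.15 [ 0.5909 -0.0688  0.0668] [-3.1415e+00 -2.2000e-03 -1.6050e-01] [-0.31 -0.26  7.22] [0.065 0.023 0.023] 0.019678386567475333
```

View pics/s7c.png

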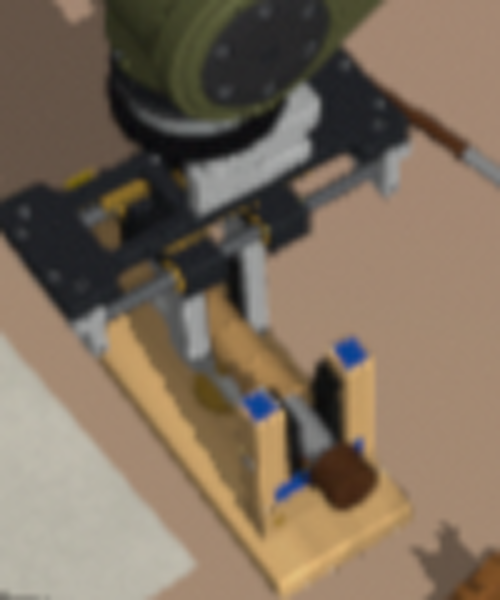

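Emit:
jog_arm([
  {"delta_pos":[0,0,-0.002],"dr":[0,0,0]},
  {"delta_pos":[0,0,-0.002],"dr":[0,0,0]},
  {"delta_pos":[0,0,-0.002],"dr":[0,0,0]},
])

```text
time_s: 15.5
ee_pos: [0.5909, -0.0688, 0.0663]
eef_rot: [-3.142, -0.002, -0.161]
force: [-0.8, -0.2, 7.3]
grip_width: 0.0196
```

Emit:
jog_arm([
  {"delta_pos":[0,0,-0.002],"dr":[0,0,0]},
  {"delta_pos":[0,0,-0.002],"dr":[0,0,0]},
  {"delta_pos":[0,0,-0.002],"dr":[0,0,0]},
])

```text
time_s: 15.8
ee_pos: [0.5909, -0.0688, 0.0658]
eef_rot: [-3.141, -0.002, -0.161]
force: [-0.8, 0.7, 6.1]
grip_width: 0.0199
```

Emit:
jog_arm([
  {"delta_pos":[0,0,-0.003],"dr":[0,0,0]},
  {"delta_pos":[0,0,-0.003],"dr":[0,0,0]},
  {"delta_pos":[0,0,-0.003],"dr":[0,0,0]},
])

```text
time_s: 16.1
ee_pos: [0.5909, -0.0688, 0.065]
eef_rot: [-3.141, -0.002, -0.161]
force: [0.1, 0.6, 6.7]
grip_width: 0.0198
```

Emit:
jog_arm([
  {"delta_pos":[0,0,-0.002],"dr":[0,0,0]},
  {"delta_pos":[0,0,-0.002],"dr":[0,0,0]},
  {"delta_pos":[0,0,-0.002],"dr":[0,0,0]},
])

```text
time_s: 16.4
ee_pos: [0.5909, -0.0688, 0.0645]
eef_rot: [-3.142, -0.002, -0.16]
force: [-1.3, 0.1, 7.7]
grip_width: 0.0199
```

Emit:
jog_arm([
  {"delta_pos":[0,0,-0.002],"dr":[0,0,0]},
  {"delta_pos":[0,0,-0.002],"dr":[0,0,0]},
  {"delta_pos":[0,0,-0.002],"dr":[0,0,0]},
])

```text
time_s: 16.7
ee_pos: [0.5909, -0.0688, 0.0641]
eef_rot: [-3.142, -0.002, -0.161]
force: [-0.5, -0.4, 7.6]
grip_width: 0.0195
```

Emit:
jog_arm([
  {"delta_pos":[0,0,-0.002],"dr":[0,0,0]},
  {"delta_pos":[0,0,-0.002],"dr":[0,0,0]},
  {"delta_pos":[0,0,-0.002],"dr":[0,0,0]},
])

```text
time_s: 17.0
ee_pos: [0.591, -0.0688, 0.0637]
eef_rot: [-3.142, -0.002, -0.161]
force: [-0.8, 0.3, 8.4]
grip_width: 0.0198
```

```bash
python3 st.py
```

```text
17.0 [ 0.591  -0.0688  0.0637] [-3.1415e+00 -2.5000e-03 -1.6050e-01] [-0.83  0.25  8.36] [ 0.078  0.012 -0.059] 0.019843382074898525
```

Emit:
jog_arm([
  {"delta_pos":[0,0,-0.002],"dr":[0,0,0]},
  {"delta_pos":[0,0,-0.002],"dr":[0,0,0]},
  {"delta_pos":[0,0,-0.002],"dr":[0,0,0]},
])

```text
time_s: 17.3
ee_pos: [0.591, -0.0688, 0.0634]
eef_rot: [-3.142, -0.003, -0.16]
force: [-1.5, 1.0, 10.8]
grip_width: 0.0197
```

```bash
python3 st.py
```

```text
17.3 [ 0.591  -0.0688  0.0634] [-3.1415e+00 -2.6000e-03 -1.6040e-01] [-1.49  0.96 10.8 ] [0.113 0.224 0.011] 0.019728264401300134
```

Emit:
jog_arm([
  {"delta_pos":[0,0,-0.002],"dr":[0,0,0]},
  {"delta_pos":[0,0,-0.002],"dr":[0,0,0]},
  {"delta_pos":[0,0,-0.002],"dr":[0,0,0]},
])

```text
time_s: 17.6
ee_pos: [0.591, -0.0688, 0.0632]
eef_rot: [-3.142, -0.003, -0.16]
force: [-2.5, 1.3, 12.5]
grip_width: 0.0198
```

```bash
python3 st.py
```

```text
17.6 [ 0.591  -0.0688  0.0632] [-3.1415e+00 -2.7000e-03 -1.6050e-01] [-2.49  1.28 12.52] [ 0.226  0.461 -0.016] 0.019757746691400423
```

Emit:
jog_arm([
  {"delta_pos":[0,0,-0.002],"dr":[0,0,0]},
  {"delta_pos":[0,0,-0.002],"dr":[0,0,0]},
  {"delta_pos":[0,0,-0.002],"dr":[0,0,0]},
])

```text
time_s: 17.9
ee_pos: [0.591, -0.0688, 0.0629]
eef_rot: [-3.142, -0.003, -0.16]
force: [-4.0, 0.7, 15.9]
grip_width: 0.0194
```

```bash
python3 st.py;python3 - <<'E'
from h import *
s=shot('scene','s8.png');crop(s,180,120,280,240,5,'s8c.png')
t=shot('top','t8.png');crop(t,210,130,310,210,7,'t8c.png')
E
python3 st.py
```

```text
17.9 [ 0.591  -0.0688  0.0629] [-3.1415e+00 -2.8000e-03 -1.6040e-01] [-4.03  0.69 15.89] [ 0.163  0.79  -0.014] 0.01941858494514348
18.0 [ 0.5911 -0.0688  0.0629] [-3.1415e+00 -2.8000e-03 -1.6050e-01] [-4.04  0.2  16.23] [0.154 0.722 0.001] 0.019928384114589397
```

View pics/s8c.png

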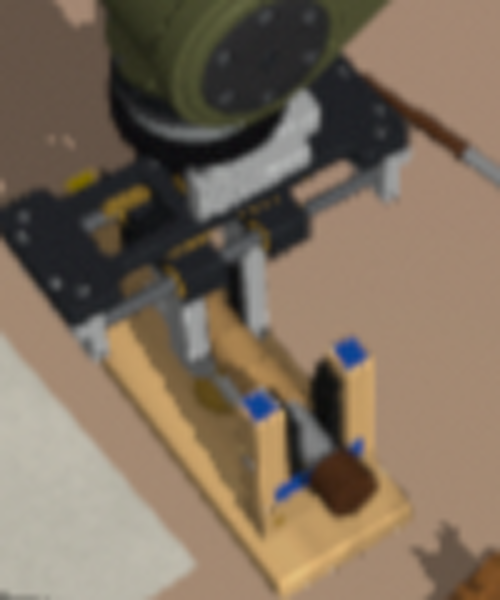

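Emit:
jog_arm([
  {"delta_pos":[0,0,0],"dr":[0,0,0]},
  {"delta_pos":[0,0,0],"dr":[0,0,0]},
  {"delta_pos":[0,0,0.004],"dr":[0,0,0]},
  {"delta_pos":[0,0,0.004],"dr":[0,0,0]},
  {"delta_pos":[0,0,0.004],"dr":[0,0,0]},
  {"delta_pos":[0,0,0.004],"dr":[0,0,0]},
  {"delta_pos":[0,0,0.004],"dr":[0,0,0]},
  {"delta_pos":[0,0,0.004],"dr":[0,0,0]},
], fingers=-1)

```text
time_s: 18.8
ee_pos: [0.5901, -0.0688, 0.0619]
eef_rot: [3.142, 0.0, -0.16]
force: [-0.4, 0.4, -0.3]
grip_width: 0.0798
```

Emit:
jog_arm([
  {"delta_pos":[0,0,0.04],"dr":[0,0,0]},
  {"delta_pos":[0,0,0.1],"dr":[0,0,0]},
  {"delta_pos":[0,0,0.2],"dr":[0,0,0]},
  {"delta_pos":[0,0,0.3],"dr":[0,0,0]},
  {"delta_pos":[0,0,0.4],"dr":[0,0,0]},
  {"delta_pos":[0,0,0.5],"dr":[0,0,0]},
  {"delta_pos":[0,0,0.6],"dr":[0,0,0]},
  {"delta_pos":[0,0,0.68],"dr":[0,0,0]},
  {"delta_pos":[0,0,0.68],"dr":[0,0,0]},
])

```text
time_s: 19.7
ee_pos: [0.591, -0.0689, 0.2362]
eef_rot: [3.141, -0.006, -0.16]
force: [0.0, 0.5, 0.6]
grip_width: 0.0939
```

Emit:
jog_arm([
  {"delta_pos":[-0.2,-0.1,0],"dr":[0,0,0]},
  {"delta_pos":[-0.4,-0.3,0],"dr":[0,0,0]},
  {"delta_pos":[-0.55,-0.5,0],"dr":[0,0,0]},
  {"delta_pos":[-0.7,-0.7,0],"dr":[0,0,0]},
  {"delta_pos":[-0.8,-0.9,0],"dr":[0,0,0]},
  {"delta_pos":[-0.8,-1.0,0],"dr":[0,0,0]},
  {"delta_pos":[-0.8,-1.0,0],"dr":[0,0,0]},
  {"delta_pos":[-0.8,-1.0,0],"dr":[0,0,0]},
])

```text
time_s: 20.5
ee_pos: [0.3884, -0.3212, 0.2315]
eef_rot: [3.142, 0.001, -0.164]
force: [0.2, 0.7, 0.1]
grip_width: 0.094
```

```bash
python3 st.py;python3 - <<'E'
from h import *
s=shot('scene','s9.png');crop(s,180,120,280,240,5,'s9c.png')
t=shot('top','t9.png');crop(t,210,130,310,210,7,'t9c.png')
E
```

```text
20.5 [ 0.3884 -0.3212  0.2315] [ 3.1416e+00  6.0000e-04 -1.6430e-01] [0.16 0.7  0.11] [-0.049 -0.088 -0.039] 0.0940011661718168
```

View pics/s9c.png

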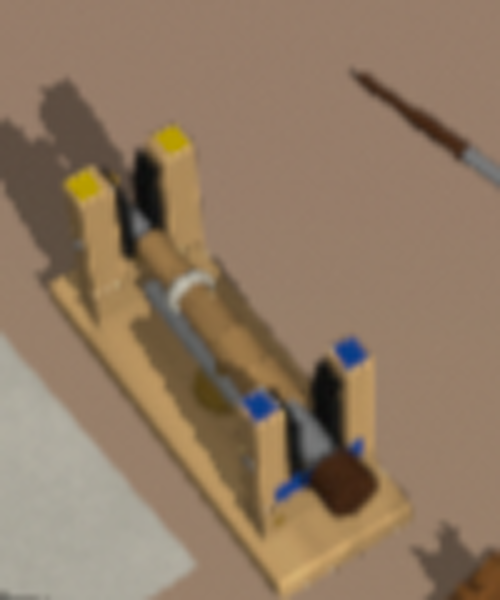

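View pics/t9c.png

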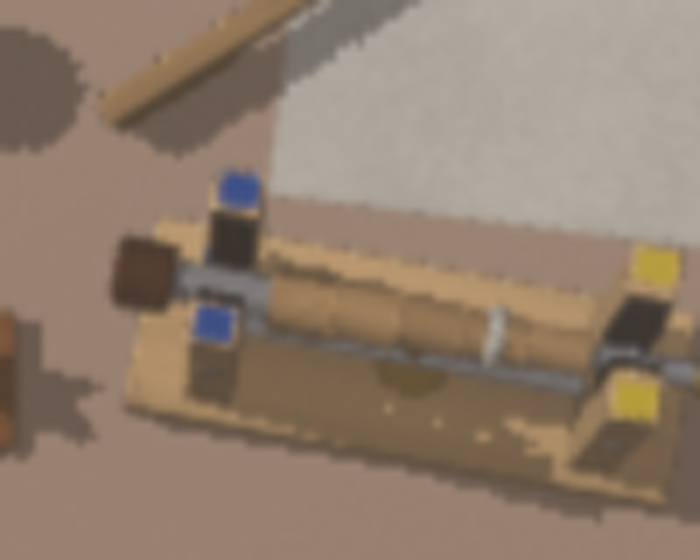

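Run:
```python
from h import *
g=lambda u,v,x0,y0,s:((u+.5)/s-.5+x0,(v+.5)/s-.5+y0)
for k,a,b in(('knob',(145,273),(345,483)),('ring',(495,334),(190,291))):
    x,e=tri('top',g(*a,210,130,7),'scene',g(*b,180,120,5));print(k,x.round(4),round(e,4))
t=cv2.imread('pics/t9.png')[:,:,::-1];s=cv2.imread('pics/s9.png')[:,:,::-1]
crop(t,290,160,330,200,10,'t9d.png');crop(s,190,140,220,180,12,'s9d.png')
a=cv2.imread('pics/t9d.png');b=cv2.imread('pics/s9d.png')
b=cv2.copyMakeBorder(b,0,0,0,0,cv2.BORDER_CONSTANT);H=max(a.shape[0],b.shape[0])
cv2.imwrite('pics/d9.png',np.hstack([cv2.copyMakeBorder(i,0,H-i.shape[0],0,0,cv2.BORDER_CONSTANT) for i in(a,b)]))
S=np.array([.58935,-.0688]);d=np.array([.1598,.9872])
for z in(.066,.072,.078):
  for y in(-.103,-.092):
    p=[*(S+y*d),z];print(z,y,(proj('top',p)-[290,160]+.5)*10-.5,(proj('scene',p)-[190,140]+.5)*12-.5)
```

```text
knob [0.6064 0.0357 0.0727] 0.0001
ring [ 0.5861 -0.0939  0.0736] 0.0004
0.066 -0.103 [196.51093272 241.01220475] [140.66265494 228.67427395]
0.066 -0.092 [154.96226842 233.42179974] [168.35717044 263.18494159]
0.072 -0.103 [200.8760756  236.17451413] [138.06769648 210.85574699]
0.072 -0.092 [159.07741137 228.53851064] [165.86650453 245.43455337]
0.078 -0.103 [205.29405556 231.27826656] [135.45113409 192.88887456]
0.078 -0.092 [163.24236467 223.59611342] [163.35501469 227.53575793]
```

View pics/d9.png

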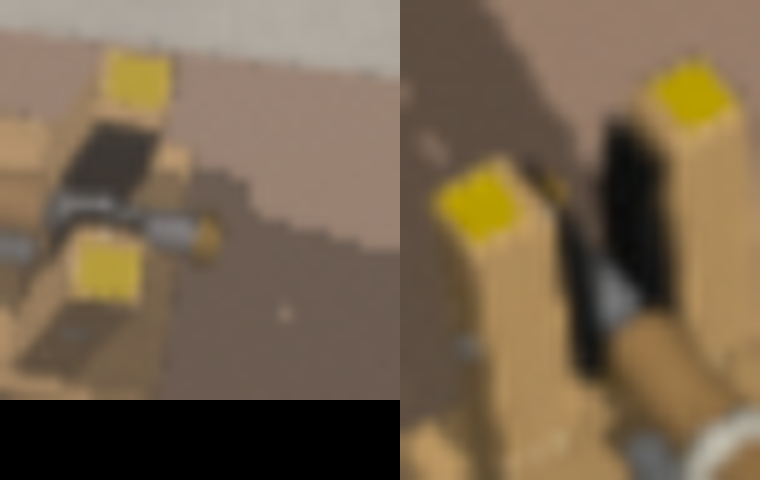

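View pics/t9.png

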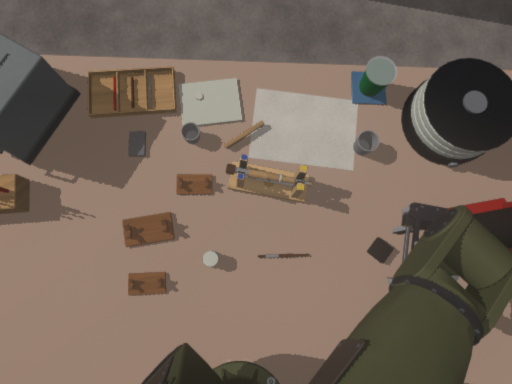

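```bash
python3 -c "
from station import ctrl
print(ctrl.hand_in())"
```

```text
the job is handed in; nothing more can be done
None
```

The mandrel is seated in the stand with its knob end in the blue-marked slot, and I handed the job in at about 20.6 s. I gripped it by the centre step, lifted it off the large rest, and pressed it down between the jaws in small steps. I then opened the gripper and backed the arm clear.

**Pressing force:** sliding through the jaws read about 7 N. It rose from a TCP height of about 63.6 mm (axis about 72 mm) to about 16 N, so roughly 9 N was on the stops. The stiffness and the near-balanced moment fit both pins carrying load.

**Final images:**
- **Height and level:** I measured the knob at 72.7 mm and the ring at 73.6 mm. Only the top of the ring shows, so its reading is biased high. The thin end's cap is mostly hidden behind the upright; what shows fits about 72 mm, so the mandrel is level to about 2 mm as far as the pictures can tell.
- **Position:** the mandrel sits about 1–2 mm toward the yellow end, within the roughly 6 mm the journals allow.
- **Ring and other items:** the ring looks whole. The bystanders in view look unmoved by eye; I did not measure them.

**Checks that disagreed or fell short:** the two views of the pin's red cap gave different stop heights (67 and 77 mm), so I relied on force instead. While pressing there was also about 4 N sideways, which was gone after release.

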